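# Pack the roundness tester's reference masters into their tray

### The arm

A 6-joint arm with a two-finger parallel gripper is mounted at the origin on the work surface. World frame = base frame: x ahead of the robot, y to its left, z up, the work surface at z = 0. Lengths are in m, angles in rad, forces in N, time in s.
With the tool pointing down it reaches from about 0.3 to 0.775 m from the base axis. Payload 14.6 kg.
Tool frame: the origin (TCP) lies midway between the tips of the shut fingers; the grasp point (between the pads) lies 19 mm behind it; z points along the fingers, y is the line along which they close (so a half turn about z gives the same grasp; the last joint's range is limited). The gripper opens to 94 mm and grips with 3 to 60 N. Pads are 16 mm wide; open, the fingers measure 119 mm over their backs; the gripper's body (75 mm by 177 mm) begins 78 mm behind the grasp point.
Start: joints at [1.218, 0.3, 1.521, -0, 1.321, -0.067], TCP at [0.155, 0.528, 0.168] pointing down, gripper open.
Joint ranges: [-3.03, 3.03], [-0.79, 2.21], [0.23, 2.52], [-1.04, 4.18], [0, 3.07], [-2.55, 2.55]. Speed limits (rad/s): [2.22, 2.22, 2.57, 3.14, 3.14, 3.14].

### API

Orientations are given as [roll, pitch, yaw] about the fixed x, y, z axes, in that order (R = Rz(yaw) Ry(pitch) Rx(roll)).
In Python, from station import ctrl gives the robot as it stands. The module is installed in compiled form; this text tells all that it offers.
- The arm moves only by the tool servo_tool, never from a script. Its argument "plan" is a list of rows, each a list of 7 numbers: the opening in per cent of the stroke, from 0 (shut) to 100 (fully open), then the shift along the tool's x, y, z in m, then the turn, a rotation vector about the tool's x, y, z in rad. A call has exactly 8 rows; each row shifts and turns the commanded pose from where the row before left it, along the tool's axes as they then stand; what a row does not reach is not made up. A row lasts 1/8 s, in which the tool goes at most 62.5 mm and 10.7 degrees, less where a joint would pass 70% of its speed; a pose out of reach is approached as far as the arm can. A call with a gripper value outside its range is refused whole. The fingers move at their own pace and stop on an object; "force" is the grip in N (left out, the last holds). Time passes only in rows, so rows that do not move let the fingers close, or fill a call up. It gives the time, the measured TCP pose, the force, the opening and the grip force at its end, in the units of the state.
- ctrl.get_obs(): the state, without advancing time (a new reading comes with each control period).
- ctrl.camera(name): name is "side" or "top" or "wrist"; returns a dict with "pixels" (420x560x3 uint8, red, green, blue), "z_map" (420x560 float32, m along the optical axis (not along the pixel's ray), 0 where there is no reading), "mtx" (3x3 intrinsics, pixels), "dist" ([k1, k2, p1, p2, k3] as OpenCV has them; the pictures are not rectified), "pose" (4x4, takes a point from camera to world coordinates). Camera axes: x right, y up, looking along -z (the intrinsics and any distortion apply to the point x, -y, -z); pixel columns grow to the right and rows downward; lengths in m; the calibration is good to about 2 mm. A picture is of the moment at which its call begins.
- ctrl.hand_in(): hands the job in; it is judged then, once.
The state is a dict: "time_s": time; "qpos": joint angles; "joint_vel": joint speeds; "tau": joint torques, N m; "ee_pos": TCP position; "eef_rot": TCP orientation; "force": force on the tool from outside, world axes, zero at the start; "moment": the same for the moment, N m; "grip_width": finger opening in m; "grip_force": force on a finger pad.
Only numpy, scipy, OpenCV 4.12 (cv2) and the standard library are available. Lean on these libraries where they do the work, as an engineer would, in place of code of your own. Each camera call takes 0.05 s, during which the arm holds its last target. There are 200 camera calls.

### The job

Put the roundness tester's reference masters back in their wooden tray: stack the two plain ring gauges on the peg with the larger one underneath, stand the plain steel cylinder in the round wooden socket, and set the glass-dome standard on the middle of the round cork pad. Set each one down gently, upright, without dropping it. The flanged bush and the stepped shaft are workpieces still waiting to be measured: leave them standing where they are.

Things in the scene. Friction and masses are not known exactly. Their poses are not given: they have to be found in the camera images.
- big_ring: The larger plain ring gauge: bright steel, straight-sided, outside diameter 66 mm, bore 42 mm, 24 mm tall, about 0.4 kg. Origin: centre of its underside; z up. All six turned steel pieces start standing upright on the bench, at least 45 mm clear of one another; yaw does not matter. Small bystanders no taller than 20 mm lie among them, at least 30 mm clear; taller equipment stands only along the back and sides of the bench.
- small_ring: The smaller plain ring gauge: bright steel, straight-sided, outside diameter 52 mm, bore 38 mm, 22 mm tall, about 0.17 kg. Origin: centre of its underside; z up.
- cylinder: The plain cylinder master: solid bright steel, diameter 36 mm over its whole height of 70 mm, about 0.55 kg. Origin: centre of its underside; z up.
- dome_standard: The glass-dome (hemisphere) standard: a steel disc, diameter 54 mm and 17 mm tall to its bevelled edge, carrying a clear glass dome 42 mm in diameter; 41 mm tall in all, about 0.38 kg. Hold it by the straight side of the disc. Origin: centre of its underside; z up.
- flanged_bush: A workpiece, to be left alone: steel bush with a flange 66 mm in diameter and 10 mm thick with four dark bolt holes, and above it a hub 46 mm in diameter, 26 mm tall in all, bore 30 mm. Origin: centre of its underside; z up.
- stepped_shaft: A workpiece, to be left alone: steel shaft standing on end, diameter 36 mm for the lower 34 mm and a journal of 20 mm diameter above, 70 mm tall in all. Origin: centre of its underside; z up.
- tray: The fixed light-wood tray, 260 x 260 mm outside, walls 8 mm thick and 20 mm high (4 mm above the inserts in it). Origin: centre of its underside; x and y along its sides. Its four quarters, centred 60 mm off in x and y, hold the ring peg, the socket, the cork pad and an insert with three small probe styli lying in it (nothing there higher than 24 mm above the bench).
- ring_peg: The insert for the ring gauges: a round wooden peg, diameter 22 mm, stands 52 mm high above the middle of the insert's upper face, with a bevelled top. The rings go over the peg and lie flat on the insert. It is a fixed square wooden insert, 118 mm a side, its upper face 10 mm above its origin (the centre of its underside) and 16 mm above the bench, z up; it fills one quarter of the wooden tray and can be in any of the four quarters.
- socket: The insert for the cylinder: a round wooden collar on the insert's upper face, inside diameter 54 mm, outside diameter 70 mm, 24 mm high; the cylinder stands inside on the insert's face. A fixed square wooden insert like that of the ring peg: upper face 10 mm above its origin (centre of its underside), z up.
- cork_pad: The insert for the glass-dome standard: a round cork pad, diameter 78 mm and 4 mm thick, lies on the middle of the insert's upper face. A fixed square wooden insert like that of the ring peg: upper face 10 mm above its origin (centre of its underside), so the cork's face is 14 mm above it, z up.

How it is judged:
At the end, for the whole second after the job is handed in: Larger ring flat on the insert round the peg, smaller ring flat on it, cylinder on the socket's floor, dome on the cork, centres within 13 mm and heights within 4 mm; each upright within 0.1 rad and at rest. Bush and stepped shaft upright, within 20 mm of their starts (horizontal distance between each of big_ring, small_ring and ring_peg below 0.013 m and z of big_ring in the frame of ring_peg between 0.006 and 0.014 m and angle between each of big_ring, small_ring, cylinder, dome_standard, flanged_bush, stepped_shaft's own z axis and vertical below 0.1 rad and linear speed of each of big_ring, small_ring, cylinder, dome_standard below 0.02 m/s and z of small_ring in the frame of ring_peg between 0.03 and 0.038 m and horizontal distance between cylinder and socket below 0.013 m and z of cylinder in the frame of socket between 0.006 and 0.014 m and horizontal distance between dome_standard and cork_pad below 0.013 m and z of dome_standard in the frame of cork_pad between 0.01 and 0.018 m and distance of each of flanged_bush, stepped_shaft from where it was at the start of the episode below 0.02 m); the robot touches nothing.
It fails at once if a workpiece (the flanged bush or the stepped shaft) is shifted by more than 20 mm or tipped (distance of any of flanged_bush, stepped_shaft from where it was at the start of the episode above 0.02 m or angle between any of flanged_bush, stepped_shaft's own z axis and vertical above 0.3 rad).
It fails at once if a master is dropped: it moves faster than 0.65 m/s (a fall of about 20 mm) while the fingers do not hold it ((linear speed of big_ring above 0.65 m/s and contact force between big_ring and the fingers below 0.2 N) or (linear speed of small_ring above 0.65 m/s and contact force between small_ring and the fingers below 0.2 N) or (linear speed of cylinder above 0.65 m/s and contact force between cylinder and the fingers below 0.2 N) or (linear speed of dome_standard above 0.65 m/s and contact force between dome_standard and the fingers below 0.2 N)).
It fails at once if a master is knocked over (more than 1 rad off upright) (angle between any of big_ring, small_ring, cylinder, dome_standard's own z axis and vertical above 1 rad).
It also fails if it takes over 99 s, if anything falls off the work surface, if the arm or the gripper's body presses on something with over 40 N, if the wrist force passes 120 N, or if a joint passes its speed limit or range.

## Working session

There is one attempt and no reset: what is moved stays moved. The work goes in short steps, Python scripts to look and compute and a tool call to move; the robot and the scene stay as the last step left them, time stands still between calls to the robot, and variables do not carry over. Pictures are saved under pics/ and viewed, at most 14 in all, crops included, and the job is handed in when it is done.

Besides the shell and the picture viewer there is one more tool, called after "Request:" by a JSON object that holds its "op" and its "data". servo_tool: Moves the arm, as the interface text tells. Its arguments: {"type":"object","properties":{"plan":{"type":"array","items":{"type":"array","items":{"type":"number"}}},"force":{"type":"number"}},"required":["plan"]}

```bash
mkdir -p pics; cat > h.py <<'E'
import numpy as np, cv2
from station import ctrl
def save(n,f):
    c=ctrl.camera(n); cv2.imwrite(f'pics/{f}.png',c['pixels'][:,:,::-1]); np.savez(f'pics/{f}.npz',**c); return c
def cloud(c):
    h,w=c['z_map'].shape
    u,v=np.meshgrid(np.arange(w),np.arange(h))
    p=cv2.undistortPoints(np.stack([u,v],-1).reshape(-1,1,2).astype(np.float64),c['mtx'],c['dist']).reshape(h,w,2)
    z=c['z_map']
    P=np.stack([p[...,0]*z,-p[...,1]*z,-z],-1)
    return P@c['pose'][:3,:3].T+c['pose'][:3,3]
def ray(c,u,v,zw):
    p=cv2.undistortPoints(np.array([[[u,v]]],float),c['mtx'],c['dist'])[0,0]
    d=c['pose'][:3,:3]@np.array([p[0],-p[1],-1]); o=c['pose'][:3,3]
    return o+d*(zw-o[2])/d[2]
E
python3 - <<'E'
from h import *
for n in ['top','side','wrist']:
    c=save(n,n+'0'); print(n,c['mtx'].round(1).tolist(),c['dist'],c['pose'].round(3).tolist())
print(ctrl.get_obs())
E
```

```text
top [[477.1, 0.0, 280.4], [0.0, 477.1, 210.8], [0.0, 0.0, 1.0]] [-0.05146838  0.          0.          0.          0.        ] [[0.009, 0.999, -0.049, 0.462], [-1.0, 0.008, -0.008, -0.022], [-0.008, 0.049, 0.999, 1.26], [0.0, 0.0, 0.0, 1.0]]
side [[526.1, 0.0, 267.9], [0.0, 526.1, 209.2], [0.0, 0.0, 1.0]] [-0.01344837  0.          0.          0.          0.        ] [[0.883, 0.349, -0.314, 0.124], [-0.469, 0.673, -0.571, -0.69], [0.012, 0.652, 0.758, 0.981], [0.0, 0.0, 0.0, 1.0]]
wrist [[330.7, 0.0, 277.6], [0.0, 330.7, 207.8], [0.0, 0.0, 1.0]] [-0.07024098  0.          0.          0.          0.        ] [[0.284, -0.925, -0.253, 0.08], [0.959, 0.273, 0.076, 0.55], [-0.001, -0.264, 0.964, 0.384], [0.0, 0.0, 0.0, 1.0]]
{'time_s': 0.15, 'qpos': array([ 1.21835370e+00,  3.00326640e-01,  1.52144134e+00,  1.62039259e-05,
        1.32068811e+00, -6.66063341e-02]), 'joint_vel': array([-6.24936965e-04,  3.28073505e-04, -2.37312963e-03,  8.24158956e-05,
       -9.27363334e-04, -5.29809114e-05]), 'tau': array([ 2.15761582e-03, -5.31958258e+01, -3.52821493e+01,  7.08162971e-02,
        2.37657147e-02, -7.86721694e-05]), 'ee_pos': array([0.15499959, 0.52746683, 0.1675247 ]), 'eef_rot': array([-3.14073217e+00, -7.31294221e-05,  2.85575231e+00]), 'force': array([-0.39735193,  0.40088488, -0.51383866]), 'moment': array([-0.03520141,  0.02000769, -0.06718561]), 'grip_force': 0.0, 'grip_width': 0.09394324029446424}
```

View pics/top0.png

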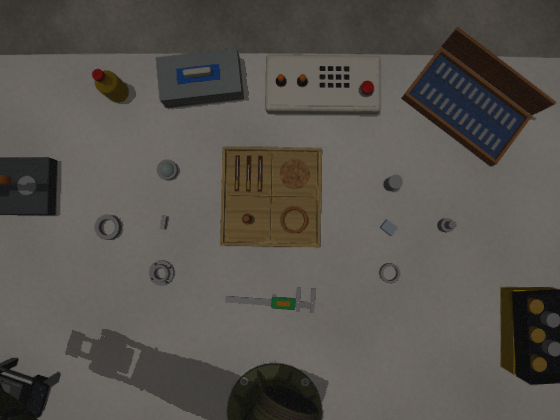

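View pics/side0.png

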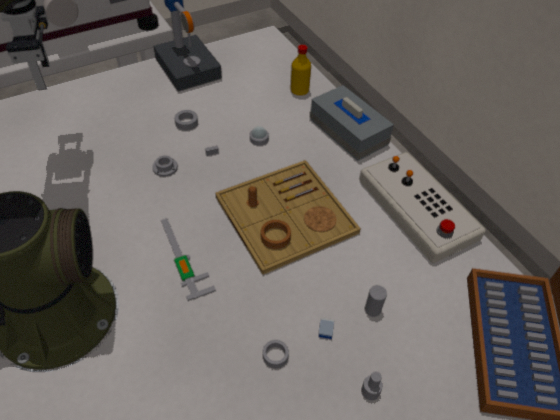

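Top view: dome (168,170), larger ring (108,227), bush (161,272), cylinder (393,183), stepped shaft (446,225), smaller ring (389,272). In the tray: peg (249,219), socket (293,219), cork (295,173). The side view shows the same layout. Next I measure them.

```bash
python3 - <<'E'
from h import *
T=dict(np.load('pics/top0.npz')); S=dict(np.load('pics/side0.npz'))
P=cloud(T);Q=cloud(S)
def ok(P,c): return P[c['z_map']>0]
P=ok(P,T);Q=ok(Q,S)
print('table z',np.median(P[(abs(P[:,0]-.35)<.03)&(abs(P[:,1])<.03)],0),np.median(Q[(abs(Q[:,0]-.35)<.03)&(abs(Q[:,1])<.03)],0))
G={'big':(108,227,.024,.033),'dome':(168,170,.017,.027),'bush':(161,272,.026,.033),'cyl':(393,180,.07,.018),'shaft':(446,225,.07,.018),'small':(389,272,.022,.026),'peg':(249,219,.068,.011),'sock':(293,219,.04,.035),'cork':(295,173,.02,.039)}
for k,(u,v,z,r) in G.items():
    g=ray(T,u,v,z)[:2]; out=[]
    for A in (P,Q):
        d=np.hypot(*(A[:,:2]-g).T)
        m=(d<r+.02)&(abs(A[:,2]-z)<.006)
        a=A[m]
        if len(a)<4: out.append(len(a)); continue
        (c,R)=cv2.minEnclosingCircle(a[:,:2].astype(np.float32))
        out+= [len(a),np.round(c,4).tolist(),round(R,4),round(float(np.median(a[:,2])),4)]
    print(k,g.round(4),out)
E
```

```text
table z [ 3.49570235e-01  2.78467004e-04 -9.39721017e-05] [ 0.34955048 -0.0012183  -0.0004948 ]
big [0.4767 0.4379] [313, [0.4793, 0.4428], 0.0346, 0.0238, 203, [0.4724, 0.443], 0.0366, 0.0231]
dome [0.6283 0.2844] [127, [0.6312, 0.289], 0.0271, 0.0191, 111, [0.6267, 0.286], 0.0278, 0.0177]
bush [0.3615 0.2952] [143, [0.3587, 0.3006], 0.0234, 0.0255, 127, [0.355, 0.2996], 0.0242, 0.0242]
cyl [ 0.6003 -0.2948] [146, [0.5979, -0.301], 0.0179, 0.07, 228, [0.5942, -0.301], 0.019, 0.0693]
shaft [ 0.4885 -0.4279] [53, [0.4907, -0.4442], 0.0102, 0.0706, 107, [0.4871, -0.4432], 0.0108, 0.07]
small [ 0.3668 -0.2949] [152, [0.365, -0.2979], 0.0255, 0.0216, 267, [0.3611, -0.2979], 0.0258, 0.0213]
peg [0.4995 0.0654] [55, [0.5026, 0.0736], 0.0108, 0.0667, 46, [0.4978, 0.0713], 0.0103, 0.0658]
sock [ 0.5014 -0.0452] [233, [0.5013, -0.0462], 0.0348, 0.04, 291, [0.4982, -0.0471], 0.0368, 0.0388]
cork [ 0.6223 -0.0499] [1397, [0.6222, -0.0499], 0.059, 0.0184, 1299, [0.6224, -0.05], 0.059, 0.0177]
```

```bash
python3 - <<'E'
import numpy as np
yaw=2.8558; d=np.array([.476-.155,.443-.5275])/8
for i in range(8):
    y=yaw-i*.1606; x=np.array([np.cos(y),np.sin(y)]); yy=np.array([np.sin(y),-np.cos(y)])
    print(np.round([d@x,d@yy],3))
E
```

```text
[-0.041  0.001]
[-0.041  0.008]
[-0.039  0.014]
[-0.036  0.02 ]
[-0.033  0.026]
[-0.028  0.031]
[-0.023  0.035]
[-0.017  0.038]
```

Request:
{"op": "servo_tool", "data": {"plan": [[90,-0.041,0.001,0,0,0,0.1606],[90,-0.041,0.008,0,0,0,0.1606],[90,-0.039,0.014,0,0,0,0.1606],[90,-0.036,0.02,0,0,0,0.1606],[90,-0.033,0.026,0,0,0,0.1606],[90,-0.028,0.031,0,0,0,0.1606],[90,-0.023,0.035,0,0,0,0.1606],[90,-0.017,0.038,0,0,0,0.1606]], "force": 30}}

```text
time_s: 1.15
ee_pos: [0.4779, 0.442, 0.1676]
eef_rot: [-3.141, 0.0, 1.566]
force: [-0.3, 0.3, 0.2]
grip_width: 0.0846
grip_force: 0.0
```

```bash
cat >> h.py <<'E'
def loc(cam,g,z,r,tol=.005,extra=.015):
    c=ctrl.camera(cam); A=cloud(c)[c['z_map']>0]
    d=np.hypot(*(A[:,:2]-np.array(g)).T); a=A[(d<r+extra)&(abs(A[:,2]-z)<tol)]
    if len(a)<4: print(cam,len(a)); return
    q,R=cv2.minEnclosingCircle(a[:,:2].astype(np.float32))
    print(cam,len(a),np.round(q,4),round(R,4),np.median(a[:,2]).round(4))
E
python3 - <<'E'
from h import *
print(ctrl.get_obs()['ee_pos'])
loc('wrist',(.476,.443),.024,.033)
save('wrist','wrist1')
E
```

```text
[0.47785117 0.44195586 0.16763217]
wrist 1610 [0.4735 0.4441] 0.0331 0.0238
```

View pics/wrist1.png

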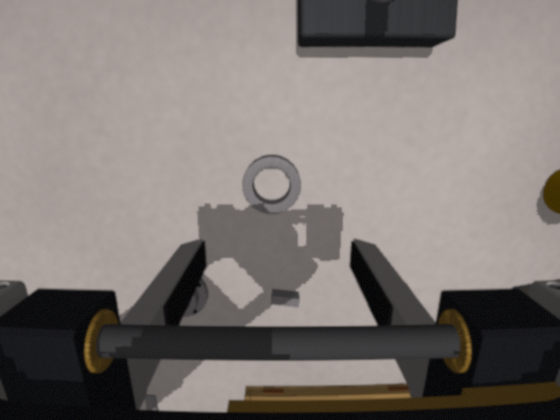

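The ring at (272,184) is plain and lies between the fingers. I'll go down to it.

Request:
{"op": "servo_tool", "data": {"plan": [[90,0.001,-0.003,0.03,0,0,0.004],[90,0,0,0.04,0,0,0],[90,0,0,0.04,0,0,0],[90,0,0,0.03,0,0,0],[90,0,0,0.016,0,0,0],[90,0,0,0.006,0,0,0],[90,0,0,0,0,0,0],[60,0,0,0,0,0,0]]}}

```text
time_s: 2.25
ee_pos: [0.4741, 0.4439, 0.0071]
eef_rot: [3.14, -0.001, 1.567]
force: [-0.7, -0.3, 1.0]
grip_width: 0.0779
grip_force: 0.0
```

Request:
{"op": "servo_tool", "data": {"plan": [[40,0,0,0,0,0,0],[40,0,0,0,0,0,0],[40,0,0,0,0,0,0],[40,0,0,0,0,0,0],[40,0,0,-0.005,0,0,0],[40,0,0,-0.02,0,0,0],[40,0,0,-0.035,0,0,0],[40,0,0,-0.035,0,0,0]]}}

```text
time_s: 3.25
ee_pos: [0.4738, 0.4436, 0.1036]
eef_rot: [3.141, -0.001, 1.567]
force: [0.5, -0.8, 0.4]
grip_width: 0.0374
grip_force: 0.0
```

```bash
python3 - <<'E'
from h import *
o=ctrl.get_obs(); print(o['ee_pos'],o['grip_width'],o['grip_force'],o['time_s'])
loc('top',(.476,.443),.024,.033); loc('side',(.476,.443),.024,.033);loc('wrist',(.476,.443),.024,.033)
save('wrist','wrist2')
E
```

```text
[0.47378122 0.4436178  0.10358531] 0.037376962232549577 0.0 3.25
top 307 [0.4774 0.4416] 0.0342 0.0235
side 196 [0.4737 0.4418] 0.0357 0.0229
wrist 2250 [0.4736 0.444 ] 0.033 0.0238
```

View pics/wrist2.png

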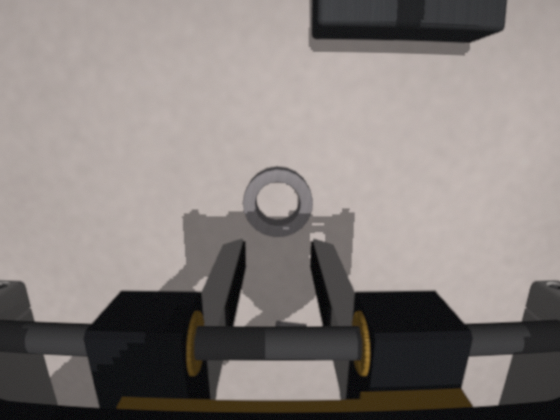

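The ring at (278,200) was not moved, and the fingers are at (240,245) and (320,245). I'll check the finger geometry from depth.

```bash
python3 - <<'E'
from h import *
c=dict(np.load('pics/wrist2.npz')); P=cloud(c); print(c['pose'].round(3).tolist())
for u,v in [(243,243),(243,255),(240,275),(220,300),(314,243),(314,255),(325,280),(278,172),(278,233),(247,200),(308,200)]:
    print(u,v,P[v,u].round(4), c['z_map'][v,u])
import cv2
p=np.linalg.inv(c['pose'])@np.array([.4738,.4436,.1036,1]); 
q=cv2.projectPoints(np.array([[p[0],-p[1],-p[2]]]),np.zeros(3),np.zeros(3),c['mtx'],c['dist'])[0]; print('tcp px',q)
E
```

```text
[[1.0, 0.006, -0.002, 0.473], [-0.006, 0.965, 0.262, 0.521], [0.003, -0.262, 0.965, 0.321], [0.0, 0.0, 0.0, 1.0]]
243 243 [0.4538 0.4524 0.1447] 0.1884321
243 255 [0.4545 0.4485 0.153 ] 0.18141215
240 275 [0.4546 0.4453 0.1706] 0.16531119
220 300 [0.4512 0.4537 0.2085] 0.12647004
314 243 [0.4939 0.4535 0.1483] 0.18468004
314 255 [0.4924 0.4525 0.1627] 0.17108475
325 280 [0.4937 0.454  0.1933] 0.1411789
278 172 [0.4744 0.4739 0.0241] 0.2991976
278 233 [0.4741 0.4154 0.024 ] 0.31463823
247 200 [0.4456 0.448  0.0243] 0.30578005
308 200 [0.5021 0.4476 0.0241] 0.30614612
tcp px [[[277.84475832 233.11002773]]]
```

```bash
python3 - <<'E'
from h import *
for n,t in (('wrist1',[.4779,.442,.1676]),('wrist2',[.4738,.4436,.1036])):
    c=dict(np.load(f'pics/{n}.npz')); P=cloud(c)-t
    m=(c['z_map']>0)&(abs(P[...,1])<.02)&(abs(P[...,0])<.06)&(P[...,2]>-.03)&(c['z_map']<.25)
    a=P[m]
    for lo in np.arange(0,.1,.01):
        b=a[(a[:,2]>=lo)&(a[:,2]<lo+.01)]
        if len(b): print(n,round(lo,2),len(b),'x',b[:,0].min().round(4),b[:,0].max().round(4),'inner',b[b[:,0]<0,0].max().round(4) if (b[:,0]<0).any() else None,b[b[:,0]>0,0].min().round(4) if (b[:,0]>0).any() else None,'y',b[:,1].min().round(4),b[:,1].max().round(4))
    print((a[:,2].min()))
# side view now
c=save('side','side2')
P=cloud(c)-np.array([.4738,.4436,.1036])
m=(c['z_map']>0)&(abs(P[...,0])<.05)&(abs(P[...,1])<.03)&(P[...,2]>-.06); a=P[m]
for lo in np.arange(-.05,.15,.01):
    b=a[(a[:,2]>=lo)&(a[:,2]<lo+.01)]
    if len(b): print('side',round(lo,2),len(b),b.min(0).round(3),b.max(0).round(3))
E
```

```text
wrist1 0.03 88 x -0.0441 0.0509 inner -0.0389 0.0452 y -0.0099 0.0091
wrist1 0.04 477 x -0.0511 0.0573 inner -0.0386 0.0451 y -0.0104 0.0092
wrist1 0.05 626 x -0.051 0.0571 inner -0.0386 0.0452 y -0.0107 0.0093
wrist1 0.06 727 x -0.051 0.0572 inner -0.0386 0.0446 y -0.0109 0.0095
wrist1 0.07 893 x -0.0517 0.058 inner -0.0387 0.0447 y -0.0111 0.0092
wrist1 0.08 1022 x -0.0513 0.0578 inner -0.0387 0.0448 y -0.0105 0.0099
wrist1 0.09 1276 x -0.0517 0.058 inner -0.0387 0.0449 y -0.0117 0.0096
0.03672668922630096
wrist2 0.03 35 x -0.0215 0.0224 inner -0.019 0.0185 y -0.0027 0.0109
wrist2 0.04 332 x -0.0312 0.0306 inner -0.0191 0.0183 y -0.0074 0.0111
wrist2 0.05 461 x -0.0309 0.0308 inner -0.019 0.0183 y -0.0073 0.0113
wrist2 0.06 542 x -0.0313 0.0306 inner -0.019 0.0183 y -0.0074 0.0113
wrist2 0.07 659 x -0.0316 0.031 inner -0.0191 0.0183 y -0.0076 0.0112
wrist2 0.08 789 x -0.0313 0.0309 inner -0.019 0.0183 y -0.0075 0.0111
wrist2 0.09 947 x -0.0316 0.031 inner -0.0189 0.0183 y -0.0081 0.0111
0.037332830910630194
side 0.03 6 [-0.023 -0.011  0.036] [ 0.022 -0.004  0.04 ]
side 0.04 33 [-0.031 -0.015  0.041] [0.029 0.006 0.05 ]
side 0.05 45 [-0.031 -0.013  0.05 ] [0.031 0.01  0.06 ]
side 0.06 40 [-0.031 -0.015  0.061] [0.031 0.006 0.07 ]
side 0.07 45 [-0.031 -0.013  0.07 ] [0.03  0.011 0.08 ]
side 0.08 39 [-0.032 -0.012  0.081] [0.031 0.007 0.09 ]
side 0.09 41 [-0.03  -0.015  0.091] [0.031 0.011 0.1  ]
side 0.1 46 [-0.03  -0.014  0.1  ] [0.03  0.013 0.11 ]
side 0.11 40 [-0.03  -0.015  0.11 ] [0.032 0.01  0.12 ]
side 0.12 19 [-0.029 -0.015  0.12 ] [0.031 0.011 0.13 ]
side 0.13 12 [-0.04 -0.03  0.13] [0.022 0.005 0.14 ]
side 0.14 56 [-0.05  -0.03   0.141] [0.049 0.008 0.15 ]
```

View pics/side2.png

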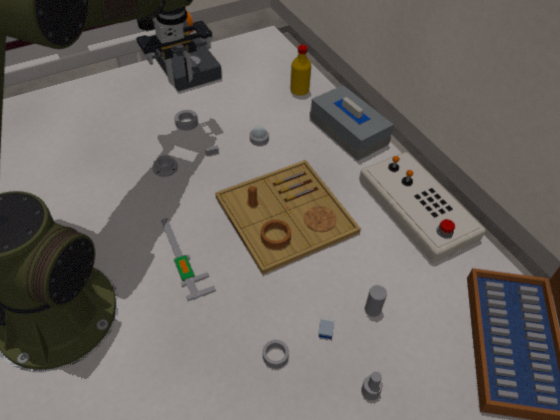

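Both cameras show the fingertips about 37 mm above the reported TCP, so the reported z reads low. I'll reopen, go down part of the way and check the height again.

Request:
{"op": "servo_tool", "data": {"plan": [[90,0,0,0,0,0,0],[90,0,0,0,0,0,0],[90,0,0,0.01,0,0,0],[90,0,0,0.02,0,0,0],[90,0,0,0.03,0,0,0],[90,0,0,0.03,0,0,0],[90,0,0,0.02,0,0,0],[90,0,0,0.01,0,0,0]]}}

```text
time_s: 4.5
ee_pos: [0.4732, 0.4431, -0.0207]
eef_rot: [-3.14, 0.001, 1.567]
force: [-0.9, -0.6, -0.2]
grip_width: 0.0843
grip_force: 0.0
```

```bash
cat >> h.py <<'E'
def tips(cam='wrist'):
    t=ctrl.get_obs()['ee_pos']; c=ctrl.camera(cam); P=cloud(c)-t
    m=(c['z_map']>0)&(abs(P[...,1])<.02)&(abs(P[...,0])<.062)&(P[...,2]>.015)&(P[...,2]<.1)
    a=P[m]; L=a[a[:,0]<-.01]; R=a[a[:,0]>.01]
    print(cam,'tip z over reported',np.percentile(L[:,2],1).round(4),np.percentile(R[:,2],1).round(4),'world',(t[2]+np.percentile(a[:,2],.5)).round(4),'inner x',L[:,0].max().round(4),R[:,0].min().round(4),'y',np.percentile(a[:,1],[1,99]).round(4))
E
python3 - <<'E'
from h import *
print(ctrl.get_obs()['ee_pos'],ctrl.get_obs()['grip_width'])
tips();loc('wrist',(.476,.443),.024,.033)
E
```

```text
[ 0.4732222   0.44312224 -0.02072489] 0.08427073953571287
wrist tip z over reported 0.0196 0.0196 world -0.0013 inner x -0.01 0.01 y [-0.0197  0.0195]
wrist 6512 [0.4761 0.4464] 0.0475 0.0239
```

No contact at a reported -0.021, which confirms the offset. I'll go down another 11 mm and close.

Request:
{"op": "servo_tool", "data": {"plan": [[90,0,0,0.005,0,0,0],[90,0,0,0.004,0,0,0],[90,0,0,0.002,0,0,0],[50,0,0,0,0,0,0],[50,0,0,0,0,0,0],[50,0,0,0,0,0,0],[50,0,0,0,0,0,0],[50,0,0,0,0,0,0]]}}

```text
time_s: 5.6
ee_pos: [0.4738, 0.4436, -0.0299]
eef_rot: [3.141, -0.0, 1.567]
force: [0.7, -0.1, 1.0]
grip_width: 0.066
grip_force: 30.0
```

Request:
{"op": "servo_tool", "data": {"plan": [[50,0,0,-0.004,0,0,0],[50,0,0,-0.016,0,0,0],[50,0,0,-0.03,0,0,0],[50,-0.02,0,-0.035,0,0,0],[50,-0.04,0.005,-0.025,0,0,0.004],[50,-0.05,0.005,0,0,0,0],[50,-0.05,0.005,0,0,0,0],[50,-0.05,0.005,0,0,0,0]]}}

```text
time_s: 6.6
ee_pos: [0.4922, 0.2319, 0.081]
eef_rot: [3.141, -0.0, 1.563]
force: [0.7, -0.1, -4.3]
grip_width: 0.066
grip_force: 30.0
```

Request:
{"op": "servo_tool", "data": {"plan": [[50,-0.05,0.005,0,0,0,0],[50,-0.05,0,0,0,0,0],[50,-0.04,0,0,0,0,0],[50,-0.02,0,0,0,0,0],[50,0,0,0,0,0,0],[50,0,0,0,0,0,0],[50,0,0,0,0,0,0],[50,0,0,0,0,0,0]]}}

```text
time_s: 7.6
ee_pos: [0.496, 0.0739, 0.08]
eef_rot: [-3.142, 0.0, 1.564]
force: [0.1, 0.5, -4.1]
grip_width: 0.0661
grip_force: 30.0
```

```bash
python3 - <<'E'
from h import *
o=ctrl.get_obs(); t=o['ee_pos'];print(t,o['eef_rot'],o['grip_width'],o['force'])
c=save('wrist','wrist3')
P=cloud(c); a=P[c['z_map']>0]
for nm,lo,hi in (('peg',.06,.072),('ringtop',t[2]+.045,t[2]+.065),('sock',.036,.044)):
    b=a[(a[:,2]>lo)&(a[:,2]<hi)&(np.hypot(a[:,0]-.5,a[:,1]-(-.047 if nm=='sock' else .0725))<.045)]
    if len(b)>3: print(nm,len(b),np.round(cv2.minEnclosingCircle(b[:,:2].astype(np.float32))[0],4),cv2.minEnclosingCircle(b[:,:2].astype(np.float32))[1],np.median(b[:,2]))
loc('top',(t[0],t[1]),t[2]+.055,.033,.008); loc('side',(t[0],t[1]),t[2]+.055,.033,.008)
E
```

```text
[0.49596728 0.07389631 0.07996211] [-3.14152832e+00  3.28559879e-06  1.56387114e+00] 0.06613264052407594 [ 0.14834232  0.49649945 -4.05034026]
peg 161 [0.4971 0.0698] 0.008701491169631481 0.0675059170927921
ringtop 8000 [0.4985 0.0829] 0.04210430383682251 0.1337043203587589
sock 656 [ 0.4967 -0.0453] 0.03568660095334053 0.03983678851385031
top 0
side 400 [0.4947 0.0711] 0.0457 0.1329
```

View pics/wrist3.png

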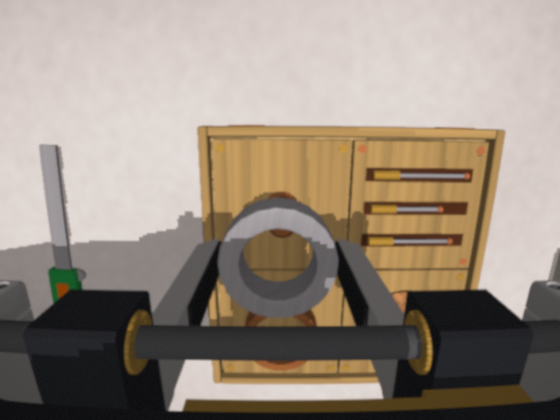

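The held ring is at (278,255) and the peg is behind it at (281,210), nearly aligned. I'll nudge x by 2 mm and lower.

Request:
{"op": "servo_tool", "data": {"plan": [[50,0,0.002,0.02,0,0,0],[50,0,0,0.025,0,0,0],[50,0,0,0.02,0,0,0],[50,0,0,0.012,0,0,0],[50,0,0,0.008,0,0,0],[50,0,0,0.004,0,0,0],[50,0,0,0.002,0,0,0],[50,0,0,0.001,0,0,0]]}}

```text
time_s: 8.75
ee_pos: [0.4983, 0.0733, -0.0118]
eef_rot: [3.141, -0.0, 1.563]
force: [-0.8, 0.6, -4.7]
grip_width: 0.066
grip_force: 30.0
```

Request:
{"op": "servo_tool", "data": {"plan": [[50,0,0,0.001,0,0,0],[50,0,0,0.001,0,0,0],[50,0,0,0,0,0,0],[50,0,0,0,0,0,0],[80,0,0,0,0,0,0],[80,0,0,0,0,0,0],[80,0,0,0,0,0,0],[80,0,0,0,0,0,0]]}}

```text
time_s: 9.75
ee_pos: [0.4981, 0.0733, -0.014]
eef_rot: [3.141, -0.0, 1.563]
force: [-0.6, -0.9, -0.4]
grip_width: 0.075
grip_force: 0.0
```

Request:
{"op": "servo_tool", "data": {"plan": [[85,0,0,-0.01,0,0,0],[85,0,0,-0.03,0,0,0],[85,0,0,-0.04,0,0,0],[85,0.03,0.02,-0.02,0,0,0],[85,0.045,0.028,0,0,0,0.007],[85,0.045,0.028,0,0,0,0],[85,0.045,0.028,0,0,0,0],[85,0.03,0.018,0,0,0,0]]}}

```text
time_s: 10.75
ee_pos: [0.623, 0.2688, 0.0865]
eef_rot: [3.141, -0.0, 1.557]
force: [0.1, -0.1, -0.2]
grip_width: 0.0796
grip_force: 0.0
```

Request:
{"op": "servo_tool", "data": {"plan": [[85,0.018,0.008,0,0,0,0],[85,0,0,0,0,0,0],[85,0,0,0,0,0,0],[85,0,0,0,0,0,0],[85,0,0,0,0,0,0],[85,0,0,0,0,0,0],[85,0,0,0,0,0,0],[85,0,0,0,0,0,0]]}}

```text
time_s: 11.75
ee_pos: [0.6306, 0.2847, 0.0859]
eef_rot: [-3.142, 0.0, 1.556]
force: [-0.3, -0.1, -0.4]
grip_width: 0.08
grip_force: 0.0
```

```bash
python3 - <<'E'
from h import *
o=ctrl.get_obs(); t=o['ee_pos'];print(t,o['eef_rot'],o['grip_width'],o['force'])
c=save('wrist','wrist4')
loc('wrist',(.629,.2875),.016,.027,.0045)
loc('top',(.498,.0733),.04,.033,.004); loc('side',(.498,.0733),.04,.033,.004); tips()
E
```

```text
[0.63062214 0.28469415 0.08593048] [-3.14153953e+00  7.61801707e-07  1.55597239e+00] 0.07998832684635411 [-0.33198671 -0.05472946 -0.38658883]
wrist 964 [0.6263 0.2891] 0.0273 0.0191
top 275 [0.5017 0.0723] 0.0326 0.0401
side 259 [0.4966 0.0707] 0.0347 0.0392
wrist tip z over reported 0.0396 0.0394 world 0.1248 inner x -0.0401 0.0385 y [-0.0075  0.0111]
```

View pics/wrist4.png

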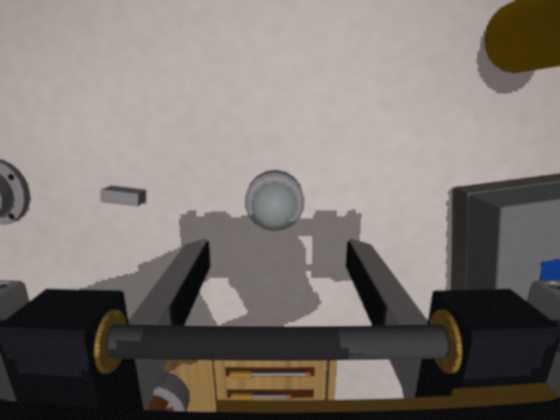

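Dome standard at (275,200), centred between the fingers. The big ring sits within 2 mm of the peg axis. I'll go down to the dome.

Request:
{"op": "servo_tool", "data": {"plan": [[85,0.003,-0.004,0.02,0,0,-0.014],[85,0,0,0.03,0,0,0],[85,0,0,0.03,0,0,0],[85,0,0,0.02,0,0,0],[85,0,0,0.01,0,0,0],[85,0,0,0.005,0,0,0],[85,0,0,0.002,0,0,0],[85,0,0,0,0,0,0]]}}

```text
time_s: 13.0
ee_pos: [0.627, 0.2879, -0.0305]
eef_rot: [3.141, -0.0, 1.57]
force: [0.4, 0.6, 0.6]
grip_width: 0.0801
grip_force: 0.0
```

Request:
{"op": "servo_tool", "data": {"plan": [[40,0,0,0,0,0,0],[40,0,0,0,0,0,0],[40,0,0,0,0,0,0],[40,0,0,0,0,0,0],[40,0,0,0,0,0,0],[40,0,0,0,0,0,0],[40,0,0,-0.003,0,0,0],[40,0,0,-0.012,0,0,0]]}}

```text
time_s: 14.0
ee_pos: [0.6259, 0.2874, -0.0168]
eef_rot: [-3.139, 0.001, 1.57]
force: [-0.4, -0.3, -3.4]
grip_width: 0.0528
grip_force: 30.0
```

```bash
python3 - <<'E'
from h import *
o=ctrl.get_obs(); print(o['ee_pos'],o['grip_width'],o['grip_force'],o['force'])
c=save('wrist','wrist5')
P=cloud(c)
for u in (250,275,300):
  for v in range(200,330,10): print(u,v,P[v,u].round(3), end=' | ')
  print()
E
```

```text
[ 0.62586836  0.28743755 -0.01677741] 0.052844740835200764 29.998998940573074 [-0.40363673 -0.26694032 -3.44415718]
250 200 [0.608 0.315 0.   ] | 250 210 [0.608 0.309 0.   ] | 250 220 [0.61  0.311 0.029] | 250 230 [0.61  0.306 0.032] | 250 240 [0.611 0.303 0.038] | 250 250 [0.611 0.3   0.045] | 250 260 [0.611 0.296 0.048] | 250 270 [0.611 0.292 0.05 ] | 250 280 [0.611 0.286 0.049] | 250 290 [0.611 0.277 0.044] | 250 300 [ 0.606  0.244 -0.001] | 250 310 [0.606 0.237 0.   ] | 250 320 [ 0.605  0.228 -0.   ] | 
275 200 [ 0.623  0.315 -0.001] | 275 210 [0.624 0.315 0.024] | 275 220 [0.624 0.312 0.033] | 275 230 [0.624 0.309 0.039] | 275 240 [0.624 0.306 0.045] | 275 250 [0.624 0.302 0.05 ] | 275 260 [0.624 0.298 0.053] | 275 270 [0.624 0.294 0.055] | 275 280 [0.624 0.289 0.055] | 275 290 [0.624 0.283 0.054] | 275 300 [0.624 0.274 0.049] | 275 310 [ 0.623  0.237 -0.   ] | 275 320 [ 0.623  0.228 -0.001] | 
300 200 [0.639 0.315 0.   ] | 300 210 [ 0.639  0.308 -0.001] | 300 220 [0.637 0.312 0.031] | 300 230 [0.637 0.307 0.033] | 300 240 [0.637 0.304 0.042] | 300 250 [0.636 0.301 0.047] | 300 260 [0.636 0.297 0.05 ] | 300 270 [0.636 0.292 0.051] | 300 280 [0.636 0.287 0.052] | 300 290 [0.637 0.28  0.049] | 300 300 [ 0.64   0.244 -0.   ] | 300 310 [ 0.64   0.237 -0.   ] | 300 320 [0.64  0.229 0.   ] |
```

View pics/wrist5.png

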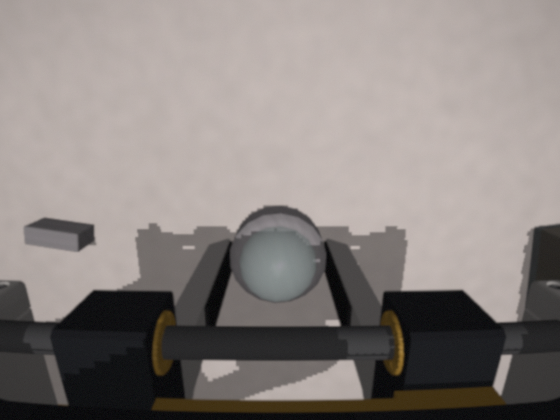

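The dome is held level at (278,250), but the 52.8 mm width suggests the pads are on the bevel. I'll set it back down and grip 4 mm lower.

Request:
{"op": "servo_tool", "data": {"plan": [[40,0,0,0.009,0,0,0],[40,0,0,0.004,0,0,0],[40,0,0,0.002,0,0,0],[40,0,0,0,0,0,0],[80,0,0,0,0,0,0],[80,0,0,0.001,0,0,0],[80,0,0,0.002,0,0,0],[80,0,0,0.001,0,0,0]]}}

```text
time_s: 15.05
ee_pos: [0.6266, 0.2877, -0.0353]
eef_rot: [-3.141, 0.0, 1.57]
force: [0.3, 0.9, 0.1]
grip_width: 0.075
grip_force: 0.0
```

Request:
{"op": "servo_tool", "data": {"plan": [[40,0,0,0,0,0,0],[40,0,0,0,0,0,0],[40,0,0,0,0,0,0],[40,0,0,0,0,0,0],[40,0,0,0,0,0,0],[40,0,0,0,0,0,0],[40,0,0,0,0,0,0],[40,0,0,0,0,0,0]]}}

```text
time_s: 16.05
ee_pos: [0.6267, 0.2878, -0.035]
eef_rot: [3.142, -0.0, 1.57]
force: [-0.1, 0.0, 0.9]
grip_width: 0.0531
grip_force: 30.0
```

Request:
{"op": "servo_tool", "data": {"plan": [[40,0,0,-0.004,0,0,0],[40,0,0,-0.016,0,0,0],[40,0,0,-0.03,0,0,0],[40,-0.02,0,-0.03,0,0,0],[40,-0.04,0,-0.015,0,0,0],[40,-0.05,0,0,0,0,0],[40,-0.05,0,0,0,0,0],[40,-0.05,0,0,0,0,0]], "force": 40}}

```text
time_s: 17.05
ee_pos: [0.6265, 0.0762, 0.0612]
eef_rot: [3.141, -0.0, 1.57]
force: [0.6, -0.3, -3.4]
grip_width: 0.0526
grip_force: 40.0
```

Request:
{"op": "servo_tool", "data": {"plan": [[40,-0.05,-0.003,0,0,0,0],[40,-0.04,-0.003,0,0,0,0],[40,-0.025,-0.001,0,0,0,0],[40,-0.01,0,0,0,0,0],[40,0,0,0,0,0,0],[40,0,0,0,0,0,0],[40,0,0,0,0,0,0],[40,0,0,0,0,0,0]]}}

```text
time_s: 18.05
ee_pos: [0.6195, -0.0467, 0.06]
eef_rot: [-3.142, 0.0, 1.571]
force: [-0.3, -0.8, -4.1]
grip_width: 0.053
grip_force: 40.0
```

```bash
python3 - <<'E'
from h import *
o=ctrl.get_obs(); t=o['ee_pos'];print(t,o['eef_rot'],o['grip_width'],o['force'])
c=save('wrist','wrist6')
im=c['pixels'].astype(int); hsv=cv2.cvtColor(c['pixels'],cv2.COLOR_RGB2HSV)
T=dict(np.load('pics/top0.npz'))
# cork in top0 by colour
i=T['pixels'][150:200,270:320]; h2=cv2.cvtColor(i,cv2.COLOR_RGB2HSV)
print('cork px',h2[23,25],h2[15,22],'wood',h2[45,5],h2[5,47],h2[40,47])
E
```

```text
[ 0.61945963 -0.04668644  0.05995335] [-3.14158285e+00  1.89392251e-05  1.57072100e+00] 0.05304880492671323 [-0.2709489  -0.79650601 -4.05329107]
cork px [ 15 145  72] [ 15 141  74] wood [ 19 133  94] [ 19 111  55] [ 19 117  85]
```

View pics/wrist6.png

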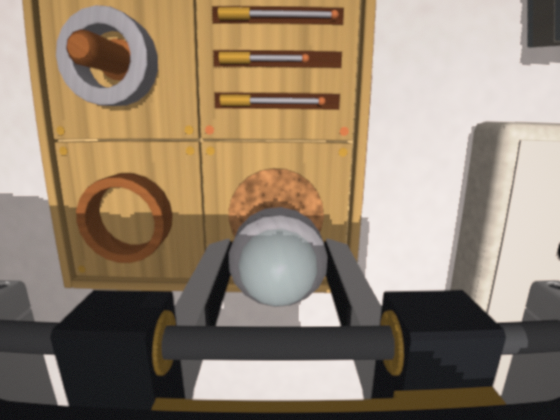

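The held dome is at (278,255) over the cork, whose edges are at u=229 and 323 and top at v=168. The big ring lies flat around the peg at upper left.

```bash
python3 - <<'E'
from h import *
c=dict(np.load('pics/wrist6.npz'))
for p in ((229,212),(323,212),(276,168)): print(p,ray(c,*p,.02).round(4))
P=cloud(c); a=P[c['z_map']>0]; t=np.array([.6195,-.0467,.06])
b=a[(a[:,2]>.125)&(a[:,2]<.137)&(np.hypot(a[:,0]-t[0],a[:,1]-t[1])<.035)]
top=b[b[:,2]>np.percentile(b[:,2],80)]; print('apex',np.median(top,0).round(4))
# socket circle in wrist by depth
s=a[(abs(a[:,2]-.04)<.003)&(np.hypot(a[:,0]-.498,a[:,1]+.047)<.05)]; print('sock',cv2.minEnclosingCircle(s[:,:2].astype(np.float32)))
s=a[(abs(a[:,2]-.04)<.003)&(np.hypot(a[:,0]-.498,a[:,1]-.0735)<.05)]; print('bigring',cv2.minEnclosingCircle(s[:,:2].astype(np.float32)))
s=a[(abs(a[:,2]-.067)<.003)&(np.hypot(a[:,0]-.498,a[:,1]-.0735)<.03)]; print('peg',cv2.minEnclosingCircle(s[:,:2].astype(np.float32)))
E
```

```text
(229, 212) [ 0.5792 -0.0433  0.02  ]
(323, 212) [ 0.6552 -0.0434  0.02  ]
(276, 168) [ 0.6173 -0.0076  0.02  ]
apex [ 0.6183 -0.0439  0.1353]
sock ((0.4974137544631958, -0.04510723054409027), 0.035225220024585724)
bigring ((0.49758684635162354, 0.07374315708875656), 0.033427644520998)
peg ((0.4992680847644806, 0.07466871291399002), 0.010651201009750366)
```

Request:
{"op": "servo_tool", "data": {"plan": [[40,-0.002,-0.001,0.015,0,0,0],[40,0,0,0.02,0,0,0],[40,0,0,0.018,0,0,0],[40,0,0,0.01,0,0,0],[40,0,0,0.006,0,0,0],[40,0,0,0.003,0,0,0],[40,0,0,0.001,0,0,0],[40,0,0,0.001,0,0,0]]}}

```text
time_s: 19.1
ee_pos: [0.6187, -0.0492, -0.0137]
eef_rot: [3.141, 0.0, 1.57]
force: [-0.5, 0.3, -3.8]
grip_width: 0.053
grip_force: 40.0
```

Next: lower 1.5 mm more, release, then rise.

Request:
{"op": "servo_tool", "data": {"plan": [[40,0,0,0.001,0,0,0],[40,0,0,0.0005,0,0,0],[40,0,0,0,0,0,0],[40,0,0,0,0,0,0],[80,0,0,0,0,0,0],[80,0,0,0,0,0,0],[80,0,0,0,0,0,0],[80,0,0,0,0,0,0]]}}

```text
time_s: 20.1
ee_pos: [0.6185, -0.0492, -0.0156]
eef_rot: [3.142, 0.0, 1.57]
force: [-0.7, -0.5, 0.2]
grip_width: 0.0754
grip_force: 0.0
```

Request:
{"op": "servo_tool", "data": {"plan": [[80,0,0,-0.01,0,0,0],[80,0,0,-0.03,0,0,0],[80,0,0,-0.04,0,0,0],[80,-0.015,-0.015,-0.02,0,0,0],[80,-0.03,-0.03,0,0,0,0],[80,-0.037,-0.038,0,0,0,0],[80,-0.037,-0.038,0,0,0,0],[80,-0.037,-0.038,0,0,0,0]]}}

```text
time_s: 21.1
ee_pos: [0.4582, -0.2061, 0.0853]
eef_rot: [3.141, 0.001, 1.57]
force: [1.3, -0.9, -0.4]
grip_width: 0.0752
grip_force: 0.0
```

Request:
{"op": "servo_tool", "data": {"plan": [[80,-0.037,-0.038,0,0,0,0],[80,-0.03,-0.032,0,0,0,0],[80,-0.018,-0.019,0,0,0,0],[80,-0.008,-0.009,0,0,0,0],[80,0,0,0,0,0,0],[80,0,0,0,0,0,0],[80,0,0,0,0,0,0],[80,0,0,0,0,0,0]]}}

```text
time_s: 22.1
ee_pos: [0.3615, -0.2977, 0.0844]
eef_rot: [-3.141, -0.0, 1.571]
force: [0.3, 1.2, -0.1]
grip_width: 0.0751
grip_force: 0.0
```

```bash
python3 - <<'E'
from h import *
o=ctrl.get_obs(); t=o['ee_pos'];print(t,o['eef_rot'],o['grip_width'],o['force'])
loc('wrist',(.361,-.298),.022,.026); tips()
loc('top',(.619,-.049),.037,.027,.0045,.01);loc('side',(.619,-.049),.037,.027,.0045,.01)
c=ctrl.camera('top');A=cloud(c)[c['z_map']>0];m=(np.hypot(A[:,0]-.62,A[:,1]+.048)<.03);print('apex z',A[m][:,2].max())
E
```

```text
[ 0.36152622 -0.29766778  0.0843995 ] [-3.14149749e+00 -1.29815378e-04  1.57073008e+00] 0.07505758722184591 [ 0.28986429  1.22159631 -0.14840757]
wrist 1277 [ 0.3603 -0.2967] 0.026 0.0217
wrist tip z over reported 0.0394 0.0395 world 0.123 inner x -0.0378 0.036 y [-0.0072  0.0106]
top 117 [ 0.6218 -0.0491] 0.0271 0.0389
side 79 [ 0.6192 -0.0539] 0.0267 0.0383
apex z 0.0671531082786172
```

Request:
{"op": "servo_tool", "data": {"plan": [[80,-0.001,-0.001,0.02,0,0,0],[80,0,0,0.03,0,0,0],[80,0,0,0.03,0,0,0],[80,0,0,0.02,0,0,0],[80,0,0,0.01,0,0,0],[80,0,0,0.005,0,0,0],[80,0,0,0.002,0,0,0],[80,0,0,0,0,0,0]], "force": 30}}

```text
time_s: 23.35
ee_pos: [0.3604, -0.2992, -0.0321]
eef_rot: [3.141, 0.0, 1.57]
force: [0.3, -0.3, 0.5]
grip_width: 0.0751
grip_force: 0.0
```

Request:
{"op": "servo_tool", "data": {"plan": [[40,0,0,0,0,0,0],[40,0,0,0,0,0,0],[40,0,0,0,0,0,0],[40,0,0,0,0,0,0],[40,0,0,0,0,0,0],[40,0,0,0,0,0,0],[40,0,0,0,0,0,0],[40,0,0,0,0,0,0]]}}

```text
time_s: 24.35
ee_pos: [0.3603, -0.2991, -0.0324]
eef_rot: [3.141, 0.0, 1.57]
force: [-0.7, 1.5, 5.7]
grip_width: 0.0515
grip_force: 30.0
```

Request:
{"op": "servo_tool", "data": {"plan": [[40,0,0,-0.004,0,0,0],[40,0,0,-0.016,0,0,0],[40,0,0,-0.035,0,0,0],[40,0.02,0.007,-0.035,0,0,0],[40,0.035,0.013,-0.017,0,0,0],[40,0.05,0.019,0,0,0,0],[40,0.055,0.02,0,0,0,0],[40,0.055,0.02,0,0,0,0]]}}

```text
time_s: 25.35
ee_pos: [0.4398, -0.0824, 0.0756]
eef_rot: [3.141, 0.0, 1.57]
force: [0.0, -0.4, -1.1]
grip_width: 0.0519
grip_force: 30.0
```

Request:
{"op": "servo_tool", "data": {"plan": [[40,0.055,0.02,0,0,0,0],[40,0.05,0.02,0,0,0,0],[40,0.03,0.012,0,0,0,0],[40,0.015,0.006,0,0,0,0],[40,0.006,0.002,0,0,0,0],[40,0,0,0,0,0,0],[40,0,0,0,0,0,0],[40,0,0,0,0,0,0]]}}

```text
time_s: 26.35
ee_pos: [0.4994, 0.0713, 0.0745]
eef_rot: [-3.142, 0.0, 1.569]
force: [0.6, -0.6, -1.1]
grip_width: 0.0515
grip_force: 30.0
```

```bash
python3 - <<'E'
from h import *
o=ctrl.get_obs(); t=o['ee_pos'];print(t,o['eef_rot'],o['grip_width'],o['grip_force'],o['force'])
c=save('wrist','wrist7')
P=cloud(c); a=P[c['z_map']>0]
d=np.hypot(a[:,0]-t[0],a[:,1]-t[1]-.002)
b=a[(d<.027)&(d>.017)&(a[:,2]>t[2]+.03)&(a[:,2]<t[2]+.07)]
print('ring top z',np.percentile(b[:,2],[5,50,95]).round(4)); b=b[abs(b[:,2]-np.median(b[:,2]))<.004]
print(cv2.minEnclosingCircle(b[:,:2].astype(np.float32)))
q=np.c_[b[:,:2]-t[:2],np.ones(len(b))]; print('tilt',np.linalg.lstsq(q,b[:,2],rcond=None)[0])
s=a[(abs(a[:,2]-.067)<.003)&(np.hypot(a[:,0]-.498,a[:,1]-.0735)<.03)]; print('peg',len(s),cv2.minEnclosingCircle(s[:,:2].astype(np.float32)))
E
```

```text
[0.49939017 0.07126649 0.07449959] [-3.14151569e+00  2.51830582e-05  1.56914065e+00] 0.05152183165673059 29.99971811659634 [ 0.63969959 -0.61445025 -1.08155393]
ring top z [0.1114 0.1282 0.1301]
((0.49939975142478943, 0.07349932938814163), 0.027030382305383682)
tilt [-0.00096495  0.00020759  0.1283599 ]
peg 120 ((0.49804943799972534, 0.06933346390724182), 0.007355849724262953)
```

View pics/wrist7.png

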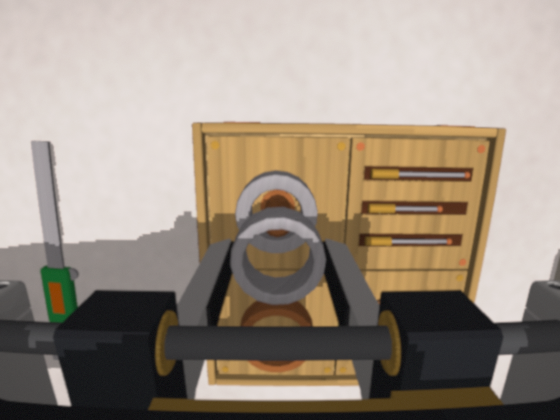

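The small ring is held level at (278,255) and is aligned with the peg to about 1 mm. I'll lower it.

Request:
{"op": "servo_tool", "data": {"plan": [[40,0.001,0,0.015,0,0,0],[40,0,0,0.016,0,0,0],[40,0,0,0.014,0,0,0],[40,0,0,0.009,0,0,0],[40,0,0,0.006,0,0,0],[40,0,0,0.003,0,0,0],[40,0,0,0.0015,0,0,0],[40,0,0,0.001,0,0,0]]}}

```text
time_s: 27.4
ee_pos: [0.4997, 0.0729, 0.0092]
eef_rot: [3.141, -0.0, 1.57]
force: [0.6, 0.1, -1.3]
grip_width: 0.0516
grip_force: 30.0
```

Request:
{"op": "servo_tool", "data": {"plan": [[40,0,0,0.0005,0,0,0],[40,0,0,0,0,0,0],[40,0,0,0,0,0,0],[40,0,0,0,0,0,0],[40,0,0,0,0,0,0],[40,0,0,0,0,0,0],[40,0,0,0,0,0,0],[40,0,0,0,0,0,0]]}}

```text
time_s: 28.4
ee_pos: [0.4995, 0.0729, 0.0085]
eef_rot: [-3.142, -0.0, 1.57]
force: [0.1, 1.0, -1.7]
grip_width: 0.0516
grip_force: 30.0
```

Request:
{"op": "servo_tool", "data": {"plan": [[40,0,0,0.0007,0,0,0],[40,0,0,0,0,0,0],[40,0,0,0,0,0,0],[75,0,0,0,0,0,0],[75,0,0,0,0,0,0],[75,0,0,0,0,0,0],[75,0,0,0,0,0,0],[75,0,0,-0.005,0,0,0]]}}

```text
time_s: 29.4
ee_pos: [0.4993, 0.0729, 0.0127]
eef_rot: [-3.141, 0.0, 1.57]
force: [-0.4, -0.3, 0.1]
grip_width: 0.0702
grip_force: 0.0
```

Request:
{"op": "servo_tool", "data": {"plan": [[75,0,0,-0.02,0,0,0],[75,0,0,-0.035,0,0,0],[75,-0.015,0,-0.035,0,0,0],[75,-0.035,0.01,-0.01,0,0,0],[75,-0.05,0.014,0,0,0,0],[75,-0.055,0.014,0,0,0,0],[75,-0.055,0.014,0,0,0,0],[75,-0.055,0.014,0,0,0,0]]}}

```text
time_s: 30.4
ee_pos: [0.5656, -0.1941, 0.1132]
eef_rot: [3.141, 0.0, 1.57]
force: [1.6, -1.0, 0.7]
grip_width: 0.0701
grip_force: 0.0
```

Request:
{"op": "servo_tool", "data": {"plan": [[75,-0.05,0.014,0,0,0,0],[75,-0.035,0.01,0,0,0,0],[75,-0.018,0.004,0,0,0,0],[75,-0.005,0.001,0,0,0,0],[75,0,0,0,0,0,0],[75,0,0,0,0,0,0],[75,0,0,0,0,0,0],[75,0,0,0,0,0,0]]}}

```text
time_s: 31.4
ee_pos: [0.5943, -0.2998, 0.1129]
eef_rot: [3.141, 0.0, 1.57]
force: [0.6, -0.1, -0.8]
grip_width: 0.0706
grip_force: 0.0
```

```bash
python3 - <<'E'
from h import *
o=ctrl.get_obs(); t=o['ee_pos'];print(t,o['eef_rot'],o['grip_width'],o['force'])
loc('wrist',(.595,-.300),.07,.018); tips()
for z,r in ((.062,.026),(.04,.033),(.067,.011)):
    loc('top',(.501,.0725),z,r,.004,.004);loc('side',(.498,.071),z,r,.004,.004)
E
```

```text
[ 0.59427937 -0.29984424  0.11292864] [3.14145853e+00 9.42597115e-05 1.57045593e+00] 0.07058119811317656 [ 0.63211473 -0.07304846 -0.7807867 ]
wrist 1429 [ 0.5932 -0.2997] 0.018 0.07
wrist tip z over reported 0.0393 0.0395 world 0.1516 inner x -0.0354 0.0339 y [-0.0073  0.0105]
top 166 [0.5028 0.0735] 0.0259 0.0623
side 176 [0.4992 0.0727] 0.0278 0.0613
top 161 [0.5015 0.0722] 0.0328 0.0401
side 175 [0.4963 0.0703] 0.0329 0.0394
top 50 [0.5025 0.0736] 0.0108 0.0667
side 40 [0.4989 0.073 ] 0.0103 0.0663
```

Both rings are stacked on the peg at the right heights. Now the cylinder.

Request:
{"op": "servo_tool", "data": {"plan": [[75,-0.0015,0,0.02,0,0,0],[75,0,0,0.03,0,0,0],[75,0,0,0.03,0,0,0],[75,0,0,0.02,0,0,0],[75,0,0,0.01,0,0,0],[75,0,0,0.005,0,0,0],[75,0,0,0,0,0,0],[20,0,0,0,0,0,0]], "force": 40}}

```text
time_s: 32.8
ee_pos: [0.5946, -0.3019, -0.0014]
eef_rot: [3.14, 0.001, 1.57]
force: [0.3, 0.1, -0.2]
grip_width: 0.0633
grip_force: 0.0
```

Request:
{"op": "servo_tool", "data": {"plan": [[20,0,0,0,0,0,0],[20,0,0,0,0,0,0],[20,0,0,0,0,0,0],[20,0,0,0,0,0,0],[20,0,0,0,0,0,0],[20,0,0,0,0,0,0],[20,0,0,0,0,0,0],[20,0,0,0,0,0,0]]}}

```text
time_s: 33.8
ee_pos: [0.5943, -0.3017, -0.0021]
eef_rot: [3.141, 0.0, 1.57]
force: [0.2, 0.7, 2.3]
grip_width: 0.035
grip_force: 40.0
```

Request:
{"op": "servo_tool", "data": {"plan": [[20,0,0,-0.004,0,0,0],[20,0,0,-0.016,0,0,0],[20,0,0,-0.03,0,0,0],[20,0.005,-0.01,-0.025,0,0,0],[20,0.025,-0.018,-0.015,0,0,0],[20,0.04,-0.02,0,0,0,0],[20,0.045,-0.018,0,0,0,0],[20,0.045,-0.012,0,0,0,0]]}}

```text
time_s: 34.8
ee_pos: [0.5155, -0.1404, 0.0887]
eef_rot: [3.141, 0.0, 1.57]
force: [0.4, 0.6, -4.8]
grip_width: 0.035
grip_force: 40.0
```

Request:
{"op": "servo_tool", "data": {"plan": [[20,0.04,-0.01,0,0,0,0],[20,0.03,-0.006,0,0,0,0],[20,0.018,-0.002,0,0,0,0],[20,0.007,0,0,0,0,0],[20,0,0,0,0,0,0],[20,0,0,0,0,0,0],[20,0,0,0,0,0,0],[20,0,0,0,0,0,0]]}}

```text
time_s: 35.8
ee_pos: [0.4984, -0.047, 0.0877]
eef_rot: [-3.141, -0.0, 1.569]
force: [-0.7, -0.2, -4.2]
grip_width: 0.0353
grip_force: 40.0
```

```bash
python3 - <<'E'
from h import *
o=ctrl.get_obs(); t=o['ee_pos'];print(t,o['eef_rot'],o['grip_width'],o['grip_force'],o['force'])
c=save('wrist','wrist8')
P=cloud(c); a=P[c['z_map']>0]
d=np.hypot(a[:,0]-t[0],a[:,1]-t[1]-.002)
b=a[(d<.0165)&(a[:,2]>t[2]+.05)&(a[:,2]<t[2]+.09)]
print('cyl top z',len(b),np.percentile(b[:,2],[5,50,95]).round(4)); b=b[abs(b[:,2]-np.median(b[:,2]))<.003]
q=np.c_[b[:,:2]-t[:2],np.ones(len(b))]; print('tilt',np.linalg.lstsq(q,b[:,2],rcond=None)[0], b.mean(0))
E
```

```text
[ 0.49843096 -0.0469572   0.08770378] [-3.14149758e+00 -3.73349191e-06  1.56945470e+00] 0.03529841518237836 39.99873655498959 [-0.74860527 -0.20812985 -4.15106105]
cyl top z 3298 [0.1589 0.1599 0.1608]
tilt [-0.00363499 -0.00090768  0.15989474] [ 0.49842366 -0.04453352  0.15989257]
```

View pics/wrist8.png

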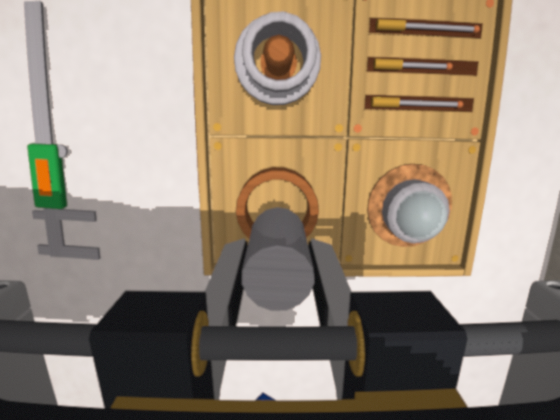

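The cylinder is held upright at (278,275), lined up with the socket at (277,210). The stacked rings (278,58) and the dome on its cork (415,207) look right. I'll lower the cylinder.

Request:
{"op": "servo_tool", "data": {"plan": [[20,0,0,0.015,0,0,0],[20,0,0,0.018,0,0,0],[20,0,0,0.016,0,0,0],[20,0,0,0.01,0,0,0],[20,0,0,0.007,0,0,0],[20,0,0,0.004,0,0,0],[20,0,0,0.002,0,0,0],[20,0,0,0.001,0,0,0]]}}

```text
time_s: 36.85
ee_pos: [0.4986, -0.0466, 0.0149]
eef_rot: [3.141, 0.0, 1.57]
force: [0.1, 0.2, -4.5]
grip_width: 0.0349
grip_force: 40.0
```

Request:
{"op": "servo_tool", "data": {"plan": [[20,0,0,0.0005,0,0,0],[20,0,0,0,0,0,0],[20,0,0,0,0,0,0],[20,0,0,0,0,0,0],[20,0,0,0,0,0,0],[20,0,0,0,0,0,0],[20,0,0,0,0,0,0],[20,0,0,0,0,0,0]]}}

```text
time_s: 37.85
ee_pos: [0.4984, -0.0466, 0.0143]
eef_rot: [-3.142, -0.0, 1.57]
force: [1.1, -0.4, -4.9]
grip_width: 0.0351
grip_force: 40.0
```

Request:
{"op": "servo_tool", "data": {"plan": [[20,0,0,0.0005,0,0,0],[20,0,0,0,0,0,0],[20,0,0,0,0,0,0],[60,0,0,0,0,0,0],[60,0,0,0,0,0,0],[60,0,0,0,0,0,0],[60,0,0,0,0,0,0],[60,0,0,0,0,0,0]]}}

```text
time_s: 38.85
ee_pos: [0.4985, -0.0466, 0.0138]
eef_rot: [3.142, 0.0, 1.57]
force: [-0.3, 0.4, -0.1]
grip_width: 0.0563
grip_force: 0.0
```

Request:
{"op": "servo_tool", "data": {"plan": [[60,0,0,-0.005,0,0,0],[60,0,0,-0.02,0,0,0],[60,0,0,-0.03,0,0,0],[60,0,0,-0.035,0,0,0],[60,0,0,-0.02,0,0,0],[60,-0.04,-0.02,0,0,0,0],[60,-0.05,-0.02,0,0,0,0],[60,-0.05,-0.02,0,0,0,0]]}}

```text
time_s: 39.85
ee_pos: [0.4376, -0.1879, 0.1243]
eef_rot: [3.141, 0.0, 1.571]
force: [0.5, -0.2, 0.2]
grip_width: 0.0565
grip_force: 0.0
```

```bash
python3 - <<'E'
from h import *
o=ctrl.get_obs();print(o['ee_pos'],o['grip_width'],o['force'],o['time_s'])
save('side','side9')
for n,g,z,r in (('cyl',(.499,-.0467),.086,.018),('sock',(.499,-.0467),.04,.035),('small',(.5,.072),.062,.026),('dome',(.62,-.049),.037,.027),('bush',(.357,.3),.026,.023),('shaft',(.489,-.4437),.07,.01)):
    print(n);loc('top',g,z,r,.005,.006);loc('side',g,z,r,.005,.006)
E
```

```text
[ 0.43763776 -0.18787     0.12428871] 0.056474803497506235 [ 0.46053246 -0.15207923  0.19470714] 39.85
cyl
top 158 [ 0.5024 -0.0455] 0.0178 0.0862
side 0
sock
top 229 [ 0.5015 -0.0462] 0.0348 0.0396
side 88 [ 0.5044 -0.0577] 0.0313 0.0385
small
top 193 [0.5029 0.0739] 0.0259 0.0618
side 173 [0.4974 0.0731] 0.0273 0.0611
dome
top 122 [ 0.6221 -0.0489] 0.0269 0.0386
side 44 [ 0.6148 -0.0701] 0.0159 0.0379
bush
top 132 [0.3591 0.3001] 0.0229 0.0255
side 117 [0.3551 0.2987] 0.0253 0.0247
shaft
top 51 [ 0.4897 -0.4436] 0.0103 0.0697
side 101 [ 0.4872 -0.4433] 0.0104 0.0703
```

View pics/side9.png

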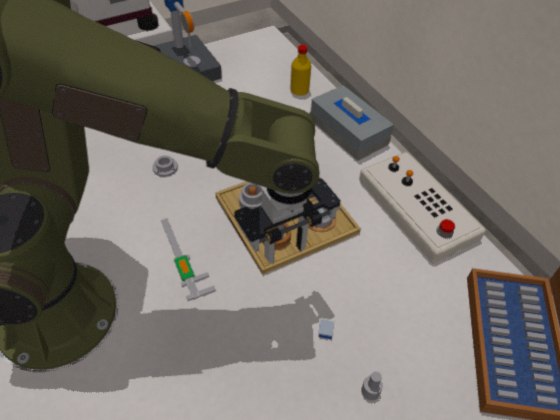

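The side view shows the arm clear above the tray, with the bush (165,165) and shaft (374,383) standing where they were. The top-camera measurements put all four masters in place, so I'll hand in.

```bash
python3 -c "
from station import ctrl
print(ctrl.hand_in())"
```

```text
the job is handed in; nothing more can be done
None
```

I handed the job in at about 40 s with all four masters in the tray, each within about 2 mm of its place by the top camera, and the bush and stepped shaft still standing where they were; no verdict came back.

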